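# Hold the belt grinder's tension arm back for a belt change

### The job

The belt is off the bench belt grinder and the new one needs slack to go on. Take the long plain lever bar out of the wooden tool block, stand it fully home in the socket on the grinder's tension arm, then push the bar over, away from the platen, until the arm is past the third and last click of its ratchet and close to its stop. Finish still holding the bar there yourself, so that your push and not the pawl keeps the spring compressed, and leave the other tools and things on the bench where they are.

Things in the scene. Friction and masses are not known exactly. Their poses are not given: they have to be found in the camera images.
- lever_bar: The lever bar: plain round bright steel bar, 14 mm diameter, 190 mm long, about 0.2 kg, no handle, foot chamfered. Loose, upright in any one of the tool block's three holes, foot 10 mm above the bench, top 200 mm: the tallest thing there. Origin at the centre of its foot, z along the bar to its top.
- bar_top (a point): Centre of the lever bar's top end, 190 mm from its foot.
- tool_block: Fixed wooden tool block, 220 mm long (x) by 70 mm (y) by 60 mm high, with three holes in a row along its x at -70, 0 and +70 mm, 17 mm wide and 50 mm deep. Origin at the centre of its underside. It may stand to the left or to the right of the grinder.
- grinder: Bench belt grinder, fixed, no belt. Origin on the bench. Its x axis runs from the flat platen, work rest and two small wheels (x -220 to -130 mm, up to 205 mm high), the end towards the robot, to the tension wheel (x 150, 230 high). Wheels lie at y -75 to -15 mm; motor at x 40 to 150, y 35 to 166 mm, top 147 mm, behind a side plate. The lever bar is pushed along +x, away from the platen.
- hub (a point): Centre of the tension arm's pivot: fixed, 100 mm above the bench, at x = -10 mm, y = 4 mm in the grinder's frame. The pivot axis is the grinder's y axis.
- socket_mouth (a point): Centre of the mouth of the lever socket, an open steel tube that stands straight up from the tension arm's hub at rest and turns with the arm; 65 mm from the pivot axis (165 mm above the bench at rest). The mouth is flared to about 28 mm and narrows within 10 mm to a round bore of 17 mm; outside 27 to 38 mm.
- socket_floor (a point): Centre of the floor of the lever socket, 53 mm below the mouth, 12 mm from the pivot axis (112 mm above the bench at rest); z along the socket to its mouth. With the bar home its foot rests here, its top 302 mm above the bench. Bore 17 mm on a 14 mm bar: it may lean 0.06 rad in the socket, up to 0.1 under load.
- tension_arm (a joint): Arm angle (rad): 0 at rest with the socket upright; grows as the bar is pushed along the grinder's +x, lowering the tension wheel. Sprung back always: 170 mm above the pivot the push is 6 to 14 N. The ratchet clicks at about 0.17, 0.32 and 0.47; past each click the pawl stops it falling back more than 0.05 (let go past the last, it rests on the pawl at 0.43 to 0.45). End stop at 0.60.
- pawl (a joint): Angle of the ratchet pawl (rad), on the motor side of the side plate: 0 when it lies in between the teeth, up to 0.09 while a tooth lifts it; it snaps back to 0 at each click.
- cold_chisel: Bystander: dark steel cold chisel, 14 mm thick, 109 mm long, standing edge up in another hole of the tool block (top 119 mm above the bench). Origin at its foot.
- screwdriver: Bystander: stubby screwdriver, 120 mm long with a bulged black handle up to 29 mm wide, standing handle up in the third hole of the tool block, the handle resting on the block (top 132 mm above the bench). Origin at the tip of its shank.
- tape_measure: Bystander: tape measure, 66 x 36 x 62 mm, standing behind the tool block (its +x end). Origin under its centre.
- screw_jar: Bystander: pale jar with steel lid, 60 mm diameter, 75 mm high, in front of the tool block (its -x end). Origin under its centre.
- wrench: Bystander: wrench, 170 mm long, lying beside the grinder on its wheel side. Origin under its middle.
- glue_bottle: Bystander: white glue bottle, 56 mm diameter, 150 mm high, front left of the bench. Origin under its centre.
- pine_offcut: Bystander: pine offcut, 110 x 70 x 35 mm, front right of the bench. Origin under its centre.
- hammer: Bystander: hammer, 280 mm long, lying on the right of the bench. Origin under its middle.

How it is judged (in metres and radians):
On the way, in this order (a step that is already met when the one before it is completed fails the run):
1. the lever bar stands home in the tension arm's socket, the arm still at rest (distance between lever_bar and socket_floor below 0.012 m and angle between the z axis of lever_bar and the z axis of socket_floor, either way round below 0.2 rad and value of joint tension_arm below 0.1 rad), for 0.2 s.
2. the lever bar, in the socket and held or pushed by the fingers, has brought the arm past the last click (distance between lever_bar and socket_floor below 0.012 m and angle between the z axis of lever_bar and the z axis of socket_floor, either way round below 0.2 rad and value of joint tension_arm above 0.48 rad and value of joint pawl below 0.04 rad and contact force between the fingers and lever_bar above 2 N), for 0.2 s.
At the end, for the whole second after the job is handed in: The bar is home in the socket (foot within 12 mm of its floor, within 0.2 rad of its axis), the arm is beyond 0.48 rad (last click at 0.47, stop at 0.60) with the pawl dropped in (below 0.04 rad), and the fingers press on the bar with more than 2 N (all of step 2); the arm keeps its last pose, push and grip.
It fails at once if a bystander is shifted by more than 40 mm (distance of any of cold_chisel, screwdriver, tape_measure, screw_jar, wrench, glue_bottle, pine_offcut, hammer from where it was at the start of the episode above 0.04 m).
It also fails if it takes over 56 s, if anything falls off the work surface, if the arm or the gripper's body presses on something with over 40 N, if the wrist force passes 120 N, or if a joint passes its speed limit or range.

### The arm

A 6-joint arm with a two-finger parallel gripper is mounted at the origin on the work surface. World frame = base frame: x ahead of the robot, y to its left, z up, the work surface at z = 0. Lengths are in mm, angles in rad, forces in N, time in s.
With the tool pointing down it reaches from about 300 to 775 mm from the base axis. Payload 14.6 kg.
Tool frame: the origin (TCP) lies between the finger pads; the fingertips stand manip.tip_reach ahead of it and the grasp point (between the pads) lies 5 mm behind it (manip.tip_reach is the distance from the TCP to the fingertips, in mm); z points along the fingers, y is the line along which they close (so a half turn about z gives the same grasp; the last joint's range is limited). The gripper opens to 94 mm and grips with 3 to 60 N. Pads are 16 mm wide; open, the fingers measure 119 mm over their backs; the gripper's body (75 mm by 177 mm) begins 78 mm behind the grasp point.
Start: joints at [-1.232, 0.3, 1.521, -0, 1.321, -0.067], TCP at [217.107, -505.326, 219.446] pointing down, gripper open.
Joint ranges: [-3.03, 3.03], [-0.79, 2.21], [0.23, 2.52], [-1.04, 4.18], [0, 3.07], [-2.55, 2.55]. Speed limits (rad/s): [2.22, 2.22, 2.57, 3.14, 3.14, 3.14].

### API

Orientations are given as [roll, pitch, yaw] about the fixed x, y, z axes, in that order (R = Rz(yaw) Ry(pitch) Rx(roll)).
In Python, from cell import manip gives the robot as it stands. The module is installed in compiled form; this text tells all that it offers.
- The arm moves only by the shell command python3 -m creep 'ROWS' [FORCE]. ROWS is JSON, a list of rows, each a list of 3 entries, a list of its own where there are three numbers: the opening, from -1 (shut) to 1 (fully open), then the shift along the tool's x, y, z in cm, then the turn about the tool's z in units of 5 degrees (1.0 is 5 degrees). In form: [[grip, [tx, ty, tz], roll], ...]. A call has 1 to 12 rows; each row is the pose to reach, as a shift and turn from the pose commanded when the call began, along the tool's axes at that moment; what a row does not reach only later rows make up. A row lasts 1/10 s, in which the tool goes at most 50 mm and 8.59 degrees, less where a joint would pass 70% of its speed; a pose out of reach is approached as far as the arm can. A call with a gripper value outside its range is refused whole. The fingers move at their own pace and stop on an object; FORCE is the grip in N (left out, the last holds). Time passes only in rows, so rows that repeat a pose let the fingers close. It gives the time, the measured TCP pose, the force, the opening and the grip force at its end, in the units of the state.
- manip.read_state(): the state, without advancing time (a new reading comes with each control period).
- manip.camera(name): name is "side" or "top"; returns the picture (384x512x3 uint8, red, green, blue); there is no depth.
- manip.camera_params(name): a dict with "fovy" (degrees; the focal length in pixels is half the picture's height over the tangent of half this angle, whatever the lens; pixels are square), "cx", "cy" (the principal point, pixels), "origin" and "attitude" of the camera in the world. Camera axes: x right, y down, z forward; pixel columns grow to the right and rows downward; lengths in mm; the calibration is good to about 2 mm. A picture is of the moment at which its call begins. camera_params takes no time and is no camera call.
- manip.sign_off(): hands the job in; it is judged then, once.
The state is a dict: "clock": time; "joints": joint angles; "qd": joint speeds; "effort": joint torques, N m; "eef_pos": TCP position; "eef_rot": TCP orientation; "wrist_force": force on the tool from outside, world axes, zero at the start; "moment": the same for the moment, N m; "finger_gap": finger opening in mm; "finger_force": force on a finger pad.
Only numpy, scipy, OpenCV 4.12 (cv2) and the standard library are available. Lean on these libraries where they do the work, as an engineer would, in place of code of your own. Each camera call takes 0.05 s, during which the arm holds its last target. There are 200 camera calls.

## Working session

There is one attempt and no reset: what is moved stays moved. The work goes in short steps, Python scripts to look and compute and a shell command to move; the robot and the scene stay as the last step left them, time stands still between calls to the robot, and variables do not carry over. Pictures are saved under pics/ and viewed, at most 10 in all, crops included, and the job is handed in when it is done.

```bash
mkdir -p pics; python3 - <<'E'
from cell import manip
import cv2
for n in("side","top"):
    cv2.imwrite(f"pics/{n}0.png",manip.camera(n)[:,:,::-1]); print(n,manip.camera_params(n))
print(manip.read_state(),manip.tip_reach)
E
```

```text
side {'fovy': 53.87485140260828, 'cx': 250.60088874476915, 'cy': 192.55123952126613, 'origin': array([323.32813344, 726.69357374, 954.5685564 ]), 'attitude': array([-2.36082333, -0.01043186, -2.88176871])}
top {'fovy': 45.30093064827889, 'cx': 250.58154263612636, 'cy': 188.48977916860238, 'origin': array([ 241.70309028,  -84.06257391, 1850.26428702]), 'attitude': array([-2.97587852,  0.02269641, -1.5763292 ])}
{'clock': 0.1, 'joints': array([-1.23160432e+00,  3.00413919e-01,  1.52155165e+00,  1.12319243e-05,
        1.32072654e+00, -6.66006629e-02]), 'qd': array([-5.65027074e-04, -7.19765464e-05, -4.23145899e-04, -1.14612403e-04,
        1.77370239e-03, -1.38369293e-03]), 'effort': array([ 2.26321165e-03, -5.32634282e+01, -3.53280008e+01,  7.09765172e-02,
        2.35175702e-02, -8.00884709e-05]), 'eef_pos': array([ 217.0299637 , -505.10634031,  218.93014442]), 'eef_rot': array([-3.14049636e+00, -8.40259019e-05,  4.05789839e-01]), 'wrist_force': array([-0.24719541, -0.18403252, -0.30032905]), 'moment': array([-0.00267027, -0.07368744, -0.0592338 ]), 'finger_force': 0.0, 'finger_gap': 93.99026019522464} 14.0
```

View pics/side0.png

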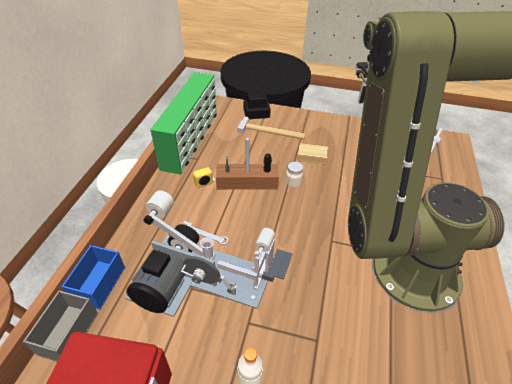

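View pics/top0.png

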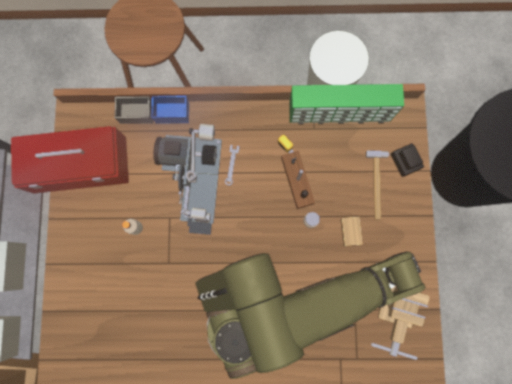

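The bar stands in the middle hole of the block (side view, about 248,140 to 248,172). The socket mouth is near (207,243). I'll zoom in on both.

```bash
python3 - <<'E'
import cv2,numpy as np
s=cv2.imread("pics/side0.png");t=cv2.imread("pics/top0.png")
a=cv2.resize(s[120:320,120:310],None,fx=3,fy=3,interpolation=2)
cv2.imwrite("pics/c1.png",a)
b=cv2.resize(t[120:245,150:320],None,fx=4.7,fy=4.7,interpolation=2)
cv2.imwrite("pics/c2.png",b)
print(a.shape,b.shape)
E
```

```text
(600, 570, 3) (588, 799, 3)
```

View pics/c1.png

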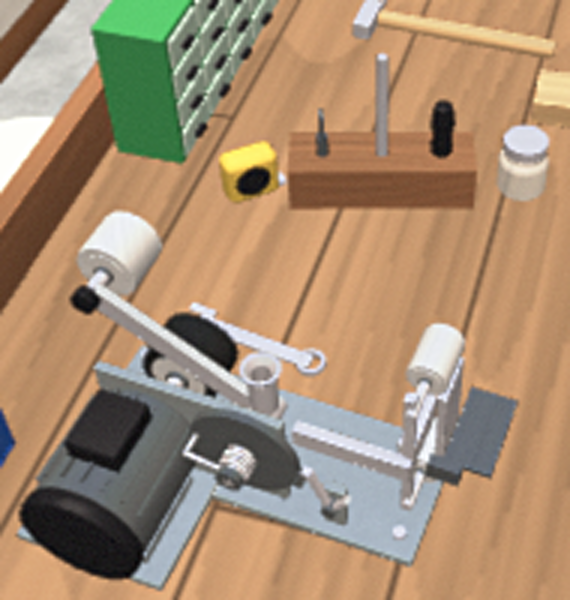

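View pics/c2.png

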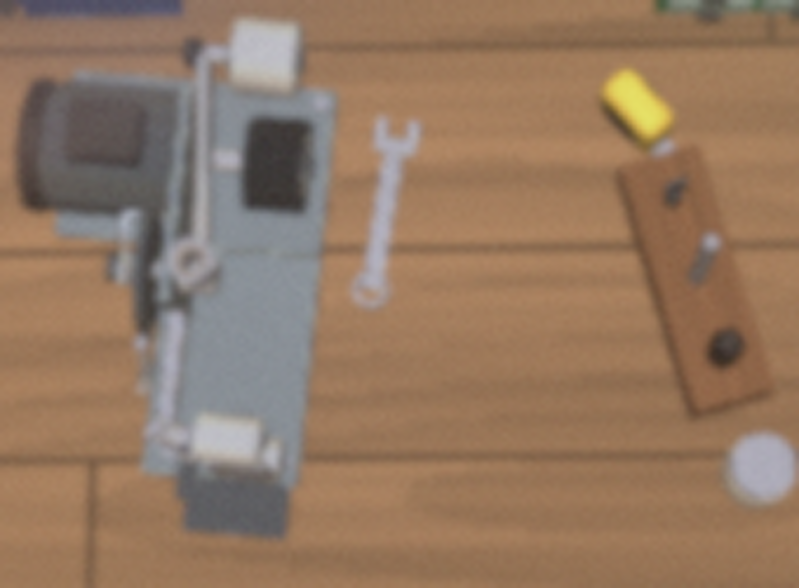

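In the side crop the mouth ring is at (260,368) and the bar top at (382,58). In the top crop the mouth is at (193,264), the bar top at (711,241), and the plate's right edge runs from (298,487) to (333,92).

```bash
cat > h.py <<'E'
import numpy as np
from cell import manip
from scipy.spatial.transform import Rotation as R
def ray(n,u,v):
    p=manip.camera_params(n);f=192/np.tan(np.radians(p["fovy"]/2))
    d=R.from_euler("xyz",p["attitude"]).apply([(u-p["cx"])/f,(v-p["cy"])/f,1]);return p["origin"],d
def plane(n,uv,z):
    o,d=ray(n,*uv);return o+d*(z-o[2])/d[2]
def tri(a,b):
    (o,d),(p,e)=ray("side",*a),ray("top",*b)
    s=np.linalg.lstsq(np.c_[d,-e],p-o,rcond=None)[0];A,B=o+s[0]*d,p+s[1]*e
    return (A+B)/2,np.linalg.norm(A-B)
def proj(n,P):
    p=manip.camera_params(n);f=192/np.tan(np.radians(p["fovy"]/2))
    c=R.from_euler("xyz",p["attitude"]).inv().apply(np.array(P)-p["origin"]);return c[:2]/c[2]*f+[p["cx"],p["cy"]]
def totool(v):
    return R.from_euler("xyz",manip.read_state()["eef_rot"]).inv().apply(v)
E
python3 - <<'E'
from h import *
np.set_printoptions(precision=2,suppress=True)
S=lambda x,y:((x+.5)/3-.5+120,(y+.5)/3-.5+120)
T=lambda x,y:((x+.5)/4.7-.5+150,(y+.5)/4.7-.5+120)
for nm,a,b,z in(("mouth",S(260,368),T(193,264),165),("bar",S(382,57),T(711,241),200)):
    print(nm,tri(a,b),plane("side",a,z),plane("top",b,z))
print("bar@block",plane("side",S(382,153),60))
a,b=plane("top",T(298,487),8),plane("top",T(333,92),8);print(a,b,np.arctan2(*(b-a)[1::-1]))
a,b=plane("top",T(695,415),60),plane("top",T(618,172),60);print(a,b,np.arctan2(*(b-a)[1::-1]))
# plate left long edge / bottom edge side view
a,b=plane("side",S(413,562),8),plane("side",S(215,503),8);print(a,b,np.arctan2(*(b-a)[1::-1]))
s=manip.read_state();print(s["eef_pos"])
E
```

```text
mouth (array([576.65, 176.82, 167.36]), np.float64(5.82629902869362)) [580.44 175.17 165.  ] [574.18 176.67 165.  ]
bar (array([ 581.62, -231.97,  202.1 ]), np.float64(1.1808808414231247)) [ 582.96 -234.72  200.  ] [ 581.45 -232.21  200.  ]
bar@block [ 582.28 -234.19   60.  ]
[410.05 107.81   8.  ] [758.31  79.68   8.  ] -0.08058941023993509
[ 462.76 -228.03   60.  ] [ 670.79 -167.48   60.  ] 0.28322351507306925
[424.83 235.32   8.  ] [619.15 225.92   8.  ] -0.04838179296315009
[ 217.03 -505.11  218.93]
```

```bash
python3 -m creep '[[1,[5,-1,-2.1],0.5],[1,[10,-2.4,-2.1],1],[1,[15,-3.6,-2.1],1.8],[1,[20,-4.8,-2.1],2.6],[1,[25,-6,-2.1],3.4],[1,[30,-7.2,-2.1],4.2],[1,[34.5,-8.3,-2.1],5],[1,[39,-9.4,-2.1],5.4],[1,[42,-10.1,-2.1],5.4],[1,[44.2,-10.5,-2.1],5.4],[1,[44.2,-10.5,-2.1],5.4]]'; python3 - <<'E'
from h import *
s=manip.read_state();print(s["eef_pos"],s["eef_rot"],s["qd"]);print(totool(np.array([582,-233.5,155])-s["eef_pos"])/10)
E
```

```text
clock: 1.2
eef_pos: [583.2, -232.4, 239.4]
eef_rot: [-3.141, 0.001, -0.063]
wrist_force: [-0.7, 0.3, 0.8]
finger_gap: 93.9
finger_force: 0.0
[ 583.2344347  -232.38776313  239.41407756] [-3.14086190e+00  1.12134351e-03 -6.25022943e-02] [-0.05318043 -0.03465537  0.04826367 -0.00957282 -0.00825455 -0.03711559]
[-0.10678943  0.12488561  8.4414438 ]
```

```bash
python3 -m creep '[[1,[0,0,3],0],[1,[-0.1,0.1,6],0],[1,[-0.1,0.1,8.4],0],[1,[-0.1,0.1,8.4],0],[-1,[-0.1,0.1,8.4],0],[-1,[-0.1,0.1,8.4],0],[-1,[-0.1,0.1,8.4],0],[-1,[-0.1,0.1,8.4],0],[-1,[-0.1,0.1,8.4],0],[-1,[-0.1,0.1,8.4],0]]' 40; python3 - <<'E'
from h import *
import cv2
cv2.imwrite("pics/g.png",cv2.resize(manip.camera("side")[80:200,170:330,::-1],None,fx=4,fy=4,interpolation=2))
s=manip.read_state();print(s)
E
```

```text
clock: 2.2
eef_pos: [580.7, -235.3, 156.7]
eef_rot: [3.142, -0.0, -0.065]
wrist_force: [-0.4, 0.1, -0.0]
finger_gap: 49.3
finger_force: 0.0
{'clock': 2.25, 'joints': array([-4.43375489e-01,  5.22838428e-01,  1.35814665e+00,  6.75280777e-06,
        1.26052169e+00,  1.19282264e+00]), 'qd': array([ 1.66664882e-05,  4.55673297e-04,  9.35634034e-06,  3.40980468e-04,
        1.54249793e-04, -2.64143806e-03]), 'effort': array([-1.03882802e-02, -6.48958468e+01, -3.46155274e+01,  4.00607300e-02,
       -6.00616029e-02, -5.00502374e-04]), 'eef_pos': array([ 580.7231256 , -235.27210283,  156.55187753]), 'eef_rot': array([ 3.14156693e+00, -8.22027952e-05, -6.54038620e-02]), 'wrist_force': array([-0.7124061 ,  0.12124569,  0.06752619]), 'moment': array([0.03593645, 0.02607951, 0.01078055]), 'finger_force': 0.0, 'finger_gap': 45.02953219090033}
```

View pics/g.png

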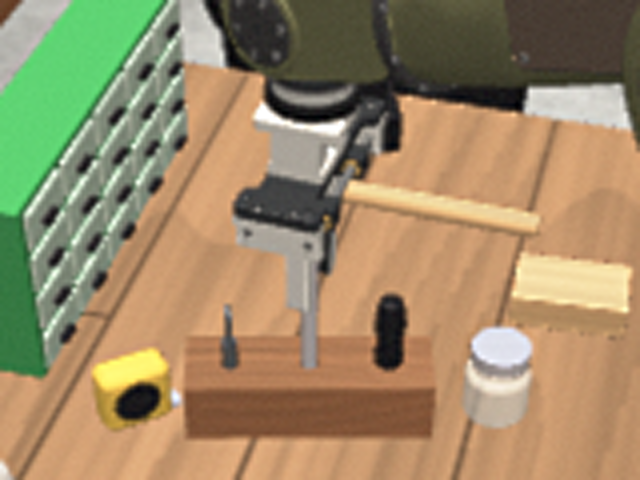

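The bar at (308,330) lies between the fingers, which are still closing. I'll carry on.

```bash
python3 -m creep '[[-1,[0,0,0],0],[-1,[0,0,0],0],[-1,[0,0,0],0],[-1,[0,0,0],0],[-1,[0,0,0],0],[-1,[0,0,0],0],[-1,[0,0,0],0],[-1,[0,0,0],0],[-1,[0,0,0],0],[-1,[0,0,0],0]]' 40
```

```text
clock: 3.25
eef_pos: [580.7, -235.3, 156.4]
eef_rot: [-3.142, -0.0, -0.065]
wrist_force: [-0.7, 0.0, -0.6]
finger_gap: 13.3
finger_force: 40.0
```

```bash
python3 -m creep '[[-1,[0,0,-1],0],[-1,[0,0,-3],0],[-1,[0,0,-6],0],[-1,[0,0,-9],0],[-1,[0,0,-12],0],[-1,[0,0,-15],0],[-1,[0,0,-17],0],[-1,[0,0,-18.5],0],[-1,[0,0,-18.5],0],[-1,[0,0,-18.5],0]]'; python3 - <<'E'
from h import *
s=manip.read_state();print(s["eef_pos"],s["finger_gap"],s["wrist_force"]);print(totool(np.array([577,176,340])-s["eef_pos"])/10)
E
```

```text
clock: 4.25
eef_pos: [580.6, -235.3, 341.0]
eef_rot: [-3.141, 0.0, -0.065]
wrist_force: [-0.1, 0.1, -2.9]
finger_gap: 13.6
finger_force: 40.0
[ 580.56693265 -235.25029038  341.02262643] 13.607218460276192 [-0.08500125  0.14031134 -2.9019299 ]
[ -3.0434416  -41.01379093   0.11008207]
```

```bash
python3 -m creep '[[-1,[-0.2,-2,0],0],[-1,[-0.4,-6,0],0],[-1,[-0.7,-10.5,0],0],[-1,[-1.1,-15,0],0],[-1,[-1.5,-19.5,0],0],[-1,[-1.8,-24,0],0],[-1,[-2.1,-28.5,0],0],[-1,[-2.4,-33,0],0],[-1,[-2.7,-37,0],0],[-1,[-3,-40,0],0],[-1,[-3,-41,0],0],[-1,[-3,-41,0],0]]';python3 -m creep '[[-1,[0,0,0],0],[-1,[0,0,0],0],[-1,[0,0,0],0]]'; python3 - <<'E'
from h import *
import cv2
s=manip.read_state();print(s["eef_pos"],s["eef_rot"])
a=manip.camera("side")[:,:,::-1];b=manip.camera("top")[:,:,::-1]
cv2.imwrite("pics/s1.png",a);cv2.imwrite("pics/t1.png",b)
A=cv2.resize(a[170:270,160:260],None,fx=6,fy=6,interpolation=2)
cv2.imwrite("pics/m.png",A)
f=s["eef_pos"]-[0,0,146.4];print(f,proj("side",f),proj("side",f+[0,0,60]))
E
```

```text
clock: 5.45
eef_pos: [577.0, 177.1, 340.6]
eef_rot: [3.141, 0.001, -0.063]
wrist_force: [-0.4, 0.2, -2.1]
finger_gap: 13.3
finger_force: 40.0
clock: 5.75
eef_pos: [577.7, 174.7, 341.5]
eef_rot: [3.142, -0.0, -0.067]
wrist_force: [0.3, 0.5, -2.6]
finger_gap: 13.0
finger_force: 40.0
[577.70636728 174.68089764 341.52027503] [ 3.14153514e+00 -8.55471264e-05 -6.69576513e-02]
[577.70636728 174.68089764 195.12027503] [206.55120016 235.18059137] [204.76283807 219.77178101]
```

View pics/m.png

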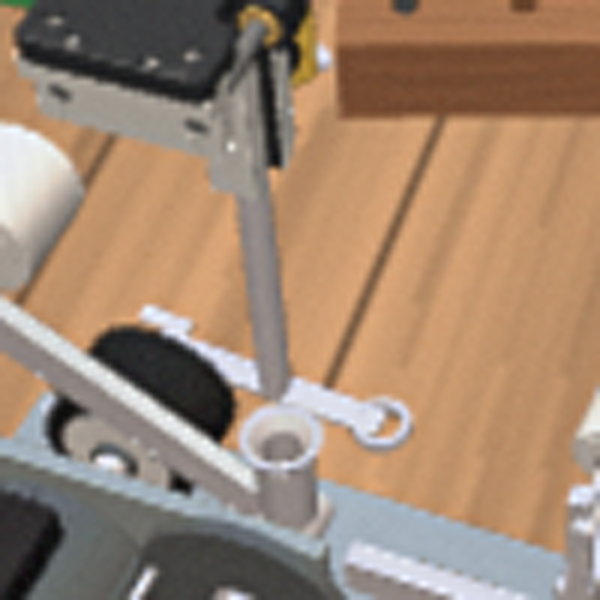

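```bash
python3 - <<'E'
from h import *
import cv2
C=lambda x,y:((x+.5)/6-.5+160,(y+.5)/6-.5+170)
print(plane("side",C(273,392),195.1),plane("side",C(281,440),165))
b=cv2.imread("pics/t1.png");o=cv2.imread("pics/top0.png")
c=np.hstack([cv2.resize(i[150:200,165:215],None,fx=8,fy=8,interpolation=2) for i in(o,b)])
for P in([578,175,165],): print((proj("top",P)-[165,150]+.5)*8)
cv2.imwrite("pics/tt.png",c)
E
```

```text
[581.59244611 174.85054167 195.1       ] [579.59370383 176.89102857 165.        ]
[213.04935627 202.16442178]
```

View pics/tt.png

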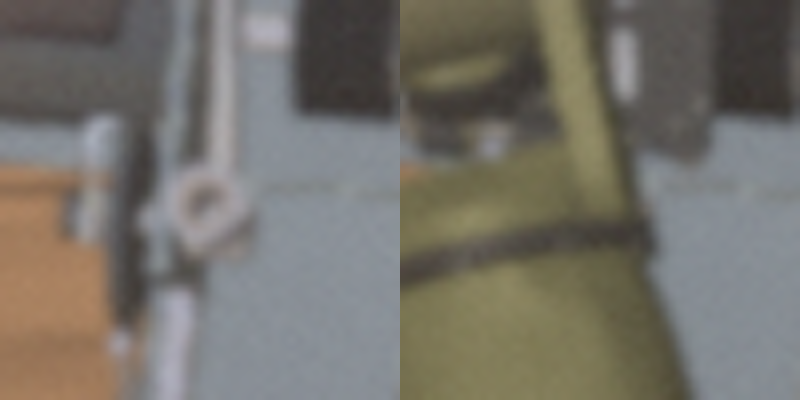

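Relative to the foot, the mouth is about 2 mm back in x and 2 mm to the left. I'll correct that and lower into the flare.

```bash
python3 -m creep '[[-1,[-0.2,-0.2,0],0],[-1,[-0.2,-0.2,1],0],[-1,[-0.2,-0.2,2],0],[-1,[-0.2,-0.2,2.6],0],[-1,[-0.2,-0.2,3.2],0],[-1,[-0.2,-0.2,3.8],0],[-1,[-0.2,-0.2,4.2],0],[-1,[-0.2,-0.2,4.2],0]]'
```

```text
clock: 6.65
eef_pos: [575.8, 177.6, 299.1]
eef_rot: [3.141, -0.0, -0.066]
wrist_force: [0.9, -1.2, -1.6]
finger_gap: 12.9
finger_force: 40.0
```

```bash
python3 -m creep '[[-1,[0,0,0.6],0],[-1,[0,0,1.2],0],[-1,[0,0,1.8],0],[-1,[0,0,2.4],0],[-1,[0,0,3],0],[-1,[0,0,3.5],0],[-1,[0,0,3.8],0],[-1,[0,0,3.8],0]]'
```

```text
clock: 7.45
eef_pos: [576.5, 177.1, 262.9]
eef_rot: [3.141, -0.004, -0.066]
wrist_force: [1.9, -6.4, 9.3]
finger_gap: 13.8
finger_force: 40.0
```

```bash
python3 -m creep '[[-1,[0,0.1,0.1],0],[-1,[0,0.15,0.3],0],[-1,[0,0.15,0.4],0],[-1,[0,0.15,0.4],0],[-1,[0,0.15,0.4],0]]'; python3 - <<'E'
from h import *
import cv2
a=manip.camera("side")[:,:,::-1]
cv2.imwrite("pics/h.png",cv2.resize(a[170:270,160:260],None,fx=6,fy=6,interpolation=2))
E
```

```text
clock: 7.95
eef_pos: [576.9, 176.4, 262.3]
eef_rot: [-3.14, -0.008, -0.066]
wrist_force: [-1.3, -3.5, 30.6]
finger_gap: 13.5
finger_force: 40.0
```

View pics/h.png

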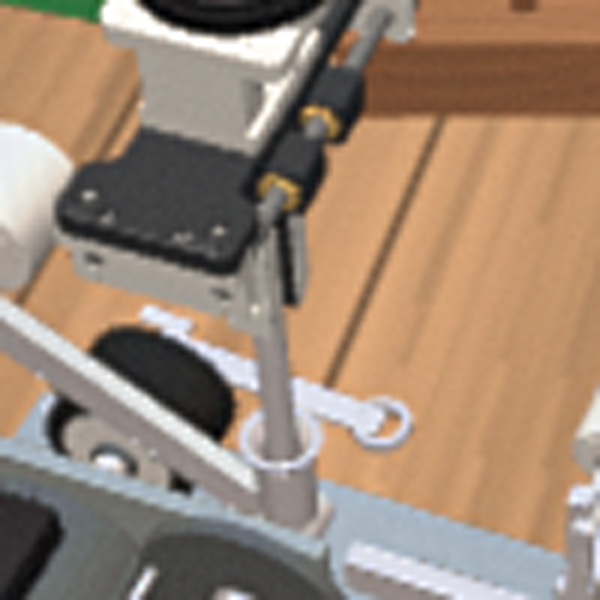

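The bar is in the socket (crop 283,430), and 33 N upward says the foot is on the floor. Next I push it over along an arc with about 167 mm radius, easing off the downward press.

```bash
python3 -m creep '[[-1,[0,0,-0.3],0],[-1,[0,0,-0.3],0],[-1,[0,0,-0.3],0],[-1,[0.8,0,-0.3],0],[-1,[1.7,0,-0.25],0],[-1,[2.5,0,-0.15],0],[-1,[3.3,0,0],0],[-1,[4.1,0,0.2],0],[-1,[4.9,0,0.4],0],[-1,[4.9,0,0.4],0]]' 50; python3 - <<'E'
from h import *
s=manip.read_state();print(s["eef_pos"],s["eef_rot"],s["wrist_force"],s["moment"])
E
```

```text
clock: 9.0
eef_pos: [625.1, 173.0, 255.6]
eef_rot: [-3.141, -0.002, -0.066]
wrist_force: [-5.7, -3.5, 16.8]
finger_gap: 13.2
finger_force: 50.0
[625.05582266 172.96407442 255.62810435] [-3.14105532e+00 -2.29785851e-03 -6.57083255e-02] [-5.67152234 -3.47162347 16.84397566] [-0.87431882  1.31753157  0.03480837]
```

```bash
python3 -m creep '[[-1,[0.9,0,0.3],0],[-1,[1.8,0,0.7],0],[-1,[2.8,0,1.1],0],[-1,[3.2,0,1.35],0],[-1,[3.6,0,1.6],0],[-1,[4.2,0,1.95],0],[-1,[4.2,0,1.95],0],[-1,[4.2,0,1.95],0]]' 50; python3 - <<'E'
from h import *
import cv2
s=manip.read_state();print(s["eef_pos"],s["eef_rot"],s["wrist_force"],s["moment"])
a=manip.camera("side")[:,:,::-1]
cv2.imwrite("pics/p.png",cv2.resize(a[170:310,110:260],None,fx=4.2,fy=4.2,interpolation=2))
E
```

```text
clock: 9.8
eef_pos: [668.1, 170.4, 239.0]
eef_rot: [-3.139, -0.009, -0.066]
wrist_force: [2.1, -4.0, 26.8]
finger_gap: 13.1
finger_force: 50.0
[668.10694371 170.35165781 239.04918849] [-3.13931549 -0.00917933 -0.06590147] [ 2.1472091  -3.95501404 26.79084713] [-0.66573827 -0.06297299  0.03731042]
```

View pics/p.png

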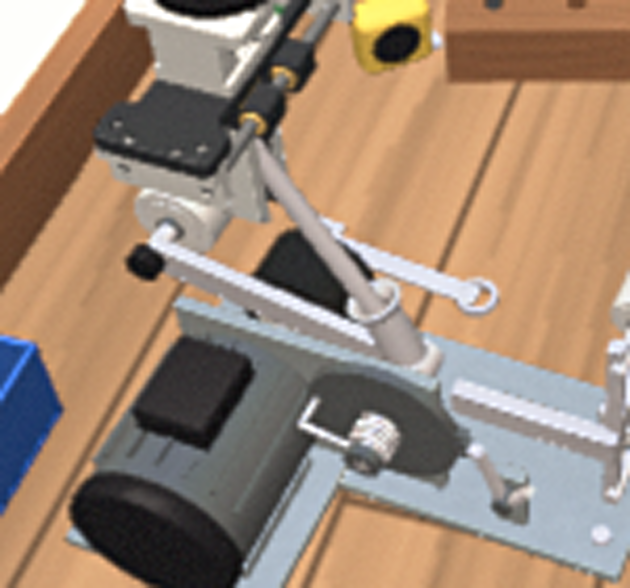

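Both the mouth (374,299) and the arm's black end cap (146,260) have moved. I'll work out the arm angle from each.

```bash
python3 - <<'E'
from h import *
S=lambda x,y:((x+.5)/3-.5+120,(y+.5)/3-.5+120)
T=lambda x,y:((x+.5)/4.7-.5+150,(y+.5)/4.7-.5+120)
C=lambda x,y:np.array(((x+.5)/4.2-.5+110,(y+.5)/4.2-.5+170))
cap,e=tri(S(85,298),T(193,50));print(cap,e)
yaw=-.067
hub=np.array([579,177,100.]);print(C(374,299)-proj("side",[579.6,176.9,165])+ 0, C(146,260)-np.array(S(85,298)))
ax=np.array([-np.sin(yaw),np.cos(yaw),0])
m=hub+[0,0,65]
for t in(.4,.45,.5,.55,.6):
    r=R.from_rotvec(ax*t)
    print(t,proj("side",hub+r.apply(m-hub))-proj("side",m),proj("side",hub+r.apply(cap-hub))-proj("side",cap))
E
```

```text
[738.15351642 172.97959752 206.60109984] 0.0785415884733637
[-7.74654024 -2.10930822] [-3.61904762 12.52380952]
0.4 [-8.76640697 -1.36104308] [-4.6843315  14.12158623]
0.45 [-9.75555633 -1.34602238] [-4.53550475 16.11780036]
0.5 [-10.71174944  -1.28991611] [-4.23336226 18.1465805 ]
0.55 [-11.63252129  -1.19308786] [-3.78163423 20.20263368]
0.6 [-12.51553829  -1.05602006] [-3.18424821 22.28081582]
```

```bash
python3 - <<'E'
from h import *
C=lambda x,y:np.array(((x+.5)/4.2-.5+110,(y+.5)/4.2-.5+170))
yaw=-.067;hub=np.array([578.,177,100]);n=np.array([-np.sin(yaw),np.cos(yaw),0]);X=np.array([np.cos(yaw),np.sin(yaw),0])
def pl(x,y):
    o,d=ray("side",*C(x,y));P=o+d*(n@(hub-o)/(n@d))-hub;return np.array([P@X,P[2]])
for q in((268,165),(300,210),(330,248),(360,288),(374,299),(408,362)):print(q,pl(*q))
s=manip.read_state();P=s["eef_pos"]-hub;print(P@X,P[2]+5)
E
```

```text
(268, 165) [ 81.20655817 167.20569649]
(300, 210) [ 65.14466668 133.18942166]
(330, 248) [ 48.92787348 104.0985148 ]
(360, 288) [32.32697233 71.84513079]
(374, 299) [23.57559997 64.49319568]
(408, 362) [5.22350635 6.120298  ]
90.29070980681351 144.06538790725295
```

```bash
python3 - <<'E'
from h import *
import cv2
s=manip.read_state();a=manip.camera("side")[:,:,::-1].copy()
print(s["eef_pos"],s["wrist_force"],s["finger_gap"])
X=np.array([np.cos(-.067),np.sin(-.067),0])
z=8;x0,y0=150,186
A=cv2.resize(a[y0:y0+75,x0:x0+62],None,fx=z,fy=z,interpolation=2)
B=A[:,:304].copy()
for P,c in((s["eef_pos"]+[0,0,5],(0,0,255)),(s["eef_pos"]-[0,0,14],(0,255,0)),):
    for k in(-8,0,8):
        u=((proj("side",P+k*X)-[x0,y0]+.5)*z);print(u);cv2.circle(B,tuple(int(v) for v in u),2,c,-1)
cv2.imwrite("pics/last.png",np.hstack([A,B]))
E
```

```text
[668.04858852 170.36578772 239.06538791] [ 2.318984   -3.71817233 27.18873523] 12.902603495694398
[199.15287568 235.02379426]
[176.02577119 228.67254787]
[152.98432438 222.34482508]
[207.13484939 274.79159614]
[184.31912027 268.45712812]
[161.58670663 262.14579147]
```

View pics/last.png

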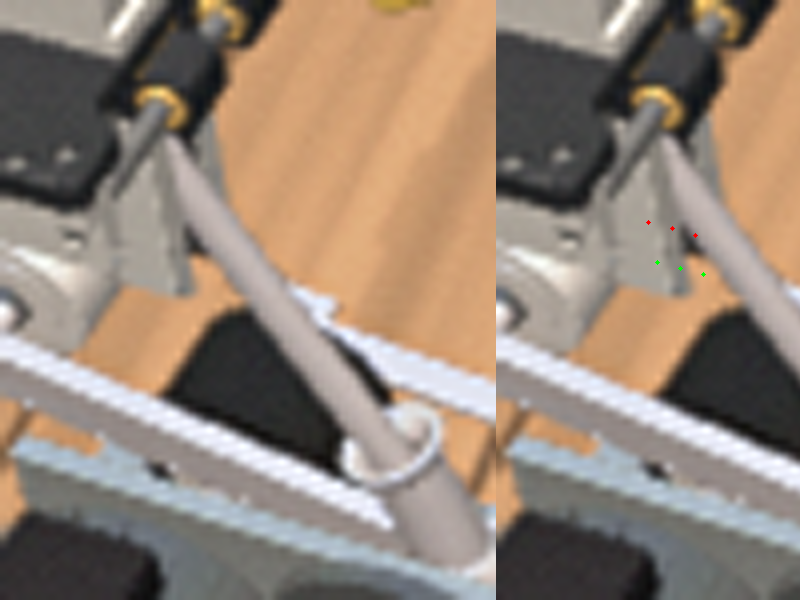

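The bar has slid out on the back side of the pads: it lies right of the near finger and the arm is only at about 0.35. I'll let go, with the pawl holding the arm, then lift and turn the gripper 90° so a finger face can push the bar from behind.

```bash
python3 -m creep '[[1,[0,0,-0.3],0],[1,[0,0,-0.3],0],[1,[0,0,-0.3],0],[1,[0,0,-0.3],0],[1,[0,0,-0.3],0],[1,[0,0,-0.3],0],[1,[0,0,-0.3],0],[1,[0,0,-0.3],0],[1,[0,0,-0.3],0],[1,[0,0,-0.3],0]]' 50; python3 -m creep '[[1,[0,0,-1],0],[1,[0,0,-3],0],[1,[0,0,-6],0],[1,[0,0,-9],0],[1,[0,0,-10],0],[1,[0,0,-10],0]]';  python3 - <<'E'
from h import *
import cv2
s=manip.read_state();print(s["joints"])
a=manip.camera("side")[:,:,::-1]
cv2.imwrite("pics/r.png",a)
b=cv2.imread("pics/side0.png")
E
```

```text
clock: 10.9
eef_pos: [666.4, 170.5, 236.9]
eef_rot: [-3.142, 0.0, -0.065]
wrist_force: [0.7, 0.3, 0.3]
finger_gap: 89.1
finger_force: 0.0
clock: 11.5
eef_pos: [666.7, 170.5, 338.4]
eef_rot: [-3.141, -0.003, -0.065]
wrist_force: [0.0, 0.9, -1.0]
finger_gap: 94.1
finger_force: 0.0
[1.97181416e-01 5.94655000e-01 8.35010533e-01 2.06238973e-06
 1.70921094e+00 1.83339420e+00]
```

```bash
python3 -m creep '[[1,[0,0,0],-1.6],[1,[0,0,0],-3.2],[1,[-0.5,0,0],-4.8],[1,[-1,0,0],-6.4],[1,[-1.5,0,0],-8],[1,[-2,0,0],-9.6],[1,[-2.5,0,0],-11.2],[1,[-2.8,0,0],-12.8],[1,[-2.8,0,0],-14.4],[1,[-2.8,0,0],-16],[1,[-2.8,0,0],-17.6],[1,[-2.8,0,0],-18]]'; python3 -m creep '[[1,[0,0,0],0],[1,[0,0,0],0]]'; python3 - <<'E'
from h import *
import cv2
s=manip.read_state();print(s["eef_pos"],s["eef_rot"],s["joints"][5])
a=manip.camera("side")[:,:,::-1];cv2.imwrite("pics/r2.png",a)
hsv=cv2.cvtColor(a,cv2.COLOR_BGR2HSV)
m=((hsv[:,:,1]<45)&(hsv[:,:,2]>90)&(hsv[:,:,2]<235))
for y in range(186,256,3): print(y,''.join('#' if v else '.' for v in m[y,165:235]))
E
```

```text
clock: 12.75
eef_pos: [638.2, 172.2, 334.7]
eef_rot: [-3.139, 0.001, 1.511]
wrist_force: [-0.2, 0.4, 0.1]
finger_gap: 93.5
finger_force: 0.0
clock: 12.95
eef_pos: [638.3, 172.2, 335.6]
eef_rot: [-3.14, 0.0, 1.504]
wrist_force: [-0.0, 0.2, -0.4]
finger_gap: 94.0
finger_force: 0.0
[638.32723131 172.24606654 335.64107105] [-3.13977376e+00  4.71801169e-04  1.50383138e+00] 0.27513055709870493
186 .............................########.................................
189 .............................########.................................
192 ..............................#######.................................
195 ..............................########................................
198 ..............................######..................................
201 ..........#..##................###....................................
204 ..........######......................................................
207 ##..........######....................................................
210 ####..........######..................................................
213 ####...........#######........
[... 390 characters left out ...]
.........................
231 ..........................#######.......#.............................
234 .....##.....................#########...........#.....................
237 #######....##................################..........######.........
240 ############.....##..........#############.........##.....#....#......
243 ###..#############.....##....#############.............##...###.......
246 ########################....###############...........................
249 ##############################....##############......................
252 ##########################################################............
255 .....##############################################################...
```

```bash
python3 - <<'E'
from h import *
import cv2
a=cv2.imread("pics/r2.png");hsv=cv2.cvtColor(a,cv2.COLOR_BGR2HSV)
yaw=-.067;hub=np.array([578.,177,100]);n=np.array([-np.sin(yaw),np.cos(yaw),0]);X=np.array([np.cos(yaw),np.sin(yaw),0])
def pl(u,v):
    o,d=ray("side",u,v);P=o+d*(n@(hub-o)/(n@d))-hub;return np.array([P@X,P[2]])
Q=[]
for y,c in((204,177.5),(207,179.5),(210,181.5),(213,183),(216,184.5),(219,186.5),(222,188),(225,190),(228,192),(231,193.5)):
    Q.append(pl(c,y));print(y,Q[-1])
Q=np.array(Q);p=np.polyfit(Q[:,1],Q[:,0],1);print("bar",np.arctan(p[0]),p)
for q in((172,200),(174,199.5),(176,200),(177,201)):print("top",q,pl(*q))
for y in range(196,206): print(y,a[y,168:184].mean(1).astype(int))
s=manip.read_state()
E
```

```text
204 [ 67.00914912 189.83753541]
207 [ 62.96314205 180.66110462]
210 [ 58.86651454 171.36986559]
213 [ 56.13127463 161.43740861]
216 [ 53.35725986 151.36414879]
219 [ 49.11469996 141.69397831]
222 [ 46.25250574 131.34172209]
225 [ 41.90582476 121.40944747]
228 [ 37.50251133 111.34776628]
231 [ 34.49663373 100.56126243]
bar 0.345300740842901 [ 0.35971216 -1.79486685]
top (172, 200) [ 80.21892835 199.15957077]
top (174, 199.5) [ 74.3724112 202.9114909]
top (176, 200) [ 69.09559037 203.01888495]
top (177, 201) [ 66.84754806 200.35133505]
196 [154 153 151 141 133 133 138 126  92 115 152 155 156 155 153 153]
197 [154 152 146 137 131 135 138 105 101 139 157 155 155 156 154 153]
198 [155 149 140 133 133 140 117  89 120 148 155 156 153 152 154 152]
199 [149 148 136 131 135 131  99 105 150 162 156 153 154 154 151 152]
200 [147 139 133 132 139 112  96 170 217 221 186 145 149 152 150 155]
201 [143 133 133 139 127  96 139 215 230 229 193 147 147 154 153 156]
202 [141 132 132 142 112  97 160 222 224 205 178 147 137 150 154 160]
203 [136 130 138 121  93 112 141 173 181 172 166 160 147 150 156 161]
204 [132 135 134 106  99 135 125 127 148 160 167 163 153 145 156 162]
205 [140 138 121  91 117 152 151 135 136 152 161 164 163 149 134 159]
```

The released bar leans at 0.345 with its top near where it should be if home, so it is still in the socket. I'll lower the open fingers around it, one in front and one behind.

```bash
python3 -m creep '[[1,[0,0,2],0],[1,[0,0,4],0],[1,[0,0,6],0],[1,[0,0,6.7],0],[1,[0,0.5,6.7],0],[1,[0,1,6.7],0],[1,[0,1.5,6.7],0],[1,[0,2,6.7],0],[1,[0,2,6.7],0]]' 60; python3 -m creep '[[1,[0,0.5,0],0],[1,[0,1,0],0],[1,[0,1.5,0],0],[1,[0,1.5,0],0]]'; python3 - <<'E'
from h import *
s=manip.read_state();print(s["wrist_force"],s["eef_pos"])
E
```

```text
clock: 13.9
eef_pos: [659.1, 170.8, 270.0]
eef_rot: [3.141, -0.0, 1.505]
wrist_force: [-0.3, -0.5, -0.4]
finger_gap: 93.8
finger_force: 0.0
clock: 14.3
eef_pos: [673.9, 169.9, 269.6]
eef_rot: [-3.141, 0.0, 1.505]
wrist_force: [-0.1, -0.0, 0.2]
finger_gap: 94.1
finger_force: 0.0
[-0.10079437 -0.02931964  0.18816805] [673.89341169 169.87515033 269.61941248]
```

```bash
python3 -m creep '[[1,[0,0.5,0.15],0],[1,[0,1,0.35],0],[1,[0,1.5,0.55],0],[1,[0,2,0.8],0],[1,[0,2.4,1],0],[1,[0,2.4,1],0]]' 60; python3 - <<'E'
from h import *
import cv2
s=manip.read_state();print(s["wrist_force"],s["moment"])
a=manip.camera("side")[:,:,::-1];cv2.imwrite("pics/q1.png",a)
hsv=cv2.cvtColor(a,cv2.COLOR_BGR2HSV)
m=((hsv[:,:,1]<45)&(hsv[:,:,2]>90)&(hsv[:,:,2]<235))
for y in range(186,252,3): print(y,''.join('#' if v else '.' for v in m[y,135:225]))
E
```

```text
clock: 14.9
eef_pos: [697.2, 168.6, 260.4]
eef_rot: [-3.14, -0.0, 1.506]
wrist_force: [-8.2, 0.1, 7.7]
finger_gap: 93.9
finger_force: 5.2
[-8.18187581  0.07288654  7.71090226] [-0.01639306  1.86086121  0.00605218]
186 ####.......###########...........................####.....................................
189 ##.....................########................####.......................................
192 ###....................................##########.........................................
195 ####.....................................######...........................................
198 .####.................................########............................................
201 ..###...........................###....#######............................................
204 ...###.........................######..########...........................................
207 .....##....................#.....##############...........................................
210 ...................................#############..........................................
213 ...........#...............
[... 503 characters left out ...]
#.#....#...........................
231 .............##......##............................########..#........#...................
234 ..............########......#........................########...###...........#...........
237 ..................############......##..................#######..####...###............###
240 ..................#.......###########......###............############...........##.....#.
243 .................###########################......##.....#.###########...............#....
246 ..................#################################......###############..................
249 ...................#######################################....################............
```

The push is taking hold at 8 N, with a component pressing the bar down into the socket. I'll keep going.

```bash
python3 -m creep '[[1,[0,0.4,0.2],0],[1,[0,0.8,0.4],0],[1,[0,1.2,0.65],0],[1,[0,1.5,0.8],0],[1,[0,1.7,0.9],0],[1,[0,1.7,0.9],0],[1,[0,1.7,0.9],0]]' 60; python3 - <<'E'
from h import *
import cv2
s=manip.read_state();print(s["wrist_force"],s["moment"])
a=manip.camera("side")[:,:,::-1];cv2.imwrite("pics/q2.png",a)
hsv=cv2.cvtColor(a,cv2.COLOR_BGR2HSV)
m=((hsv[:,:,1]<45)&(hsv[:,:,2]>90)&(hsv[:,:,2]<235))
for y in range(210,252,3): print(y,''.join('#' if v else '.' for v in m[y,135:225]))
# black end cap of the tension arm, in the three side pictures
for f in("side0","p0" if 0 else "r2","q1","q2"):
    g=cv2.imread(f"pics/{f}.png").max(2);c=(g[205:250,134:162]<55).astype(np.uint8)
    n,l,st,ce=cv2.connectedComponentsWithStats(c)
    print(f,[(st[i,4],ce[i].round(1)+[134,205]) for i in range(1,n) if st[i,4]>12])
cap=np.array([738.2,173,206.6]);hub=np.array([578,177,100.]);ax=np.array([.067,.998,0])
for t in(.3,.4,.45,.5,.55,.6):print(t,proj("side",hub+R.from_rotvec(ax*t).apply(cap-hub))-proj("side",cap))
E
```

```text
clock: 15.65
eef_pos: [713.7, 167.5, 251.5]
eef_rot: [-3.14, -0.0, 1.506]
wrist_force: [-9.9, 0.5, 6.3]
finger_gap: 93.7
finger_force: 5.7
[-9.93141705  0.526641    6.33204026] [-0.02283036  2.12636636  0.03206759]
210 ............................##############................................................
213 ...............#.............#.###########................................................
216 .............#.................#..#######.................................................
219 ............................######...######...............................................
222 .........######............#######.....#######..#....#....................................
225 ........#############...########..........########..#...#.................................
228 .........#####################..............#########....#....#...........................
231 ............#...##.#########...................########......#........#...................
234 ...........#.......######.........................########......###...........#...........
237 ...............######.......#..#.#...................########..####.....###............###
240 .................#############......##########..........###########..............##.....#.
243 .................#####################.......#####.....#.############................#....
246 ..................############################.......##################...................
249 ...................####################################......#################............
side0 [(np.int32(50), array([148.2, 219.7]))]
r2 [(np.int32(45), array([144.5, 229.2]))]
q1 [(np.int32(43), array([144.4, 233.3]))]
q2 [(np.int32(42), array([144.9, 238. ]))]
0.3 [-4.47065906 10.32790046]
0.4 [-4.62800277 14.22572195]
0.45 [-4.46891209 16.23401695]
0.5 [-4.15595859 18.27458463]
0.55 [-3.69291886 20.34211425]
0.6 [-3.08376482 22.43144647]
```

The end cap method gives an arm angle of 0.28 on the pawl and about 0.50 now. A little further gets clear of the threshold.

```bash
python3 -m creep '[[1,[0,0.3,0.2],0],[1,[0,0.5,0.3],0],[1,[0,0.7,0.4],0],[1,[0,0.7,0.4],0],[1,[0,0.7,0.4],0],[1,[0,0.7,0.4],0],[1,[0,0.7,0.4],0]]' 60; python3 - <<'E'
from h import *
import cv2
s=manip.read_state();print(s["wrist_force"],s["finger_force"])
a=manip.camera("side")[:,:,::-1];cv2.imwrite("pics/q3.png",a)
c=(a.max(2)[205:255,134:162]<55).astype(np.uint8);n,l,st,ce=cv2.connectedComponentsWithStats(c)
print([(st[i,4],ce[i].round(1)+[134,205]) for i in range(1,n) if st[i,4]>12])
hsv=cv2.cvtColor(a,cv2.COLOR_BGR2HSV)
m=((hsv[:,:,1]<45)&(hsv[:,:,2]>90)&(hsv[:,:,2]<235))
for y in range(180,252,3): print(y,''.join('#' if v else '.' for v in m[y,135:225]))
E
```

```text
clock: 16.4
eef_pos: [720.4, 167.1, 247.2]
eef_rot: [-3.139, 0.0, 1.506]
wrist_force: [-10.7, -0.7, 5.1]
finger_gap: 93.9
finger_force: 5.9
[-10.68404778  -0.66023373   5.09050063] 5.933154889207799
[(np.int32(41), array([145.6, 240. ])), (np.int32(37), array([155.6, 252.8]))]
180 ............########.........................###..............................##..........
183 ......................................#....#####..........................................
186 ########........................##.......#####............................................
189 ........###########....................#####..............................................
192 ...................##.........####.#######................................................
195 ...............................#########..................................................
198 ................................######....................................................
201 ..............................########....................................................
204 ......................####.....########...................
[... 757 characters left out ...]
..#....#...........................
231 ...........###..#############................#########.......#........#...................
234 ...............############.....................#########......####...........#...........
237 .............###........##.....#.#.................###############......###............###
240 ................##########.......##.##########........############...............##.....#.
243 .................##################.......########....#.############.................#....
246 ..................##########################........##.################...................
249 ...................##################################.......##################............
```

```bash
python3 - <<'E'
from h import *
import cv2
hub=np.array([578.,177,100]);n=np.array([.067,.998,0]);X=np.array([.998,-.067,0])
def pl(u,v):
    o,d=ray("side",u,v);P=o+d*(n@(hub-o)/(n@d))-hub;return np.array([P@X,P[2]])
for q in((159,204.5),(160.5,206),(161,208),(166,213),(171,219),(184.5,231),(187.5,234)):
    p=pl(*q);print(q,p,np.hypot(*p))
a=cv2.imread("pics/q3.png")
for y in range(199,212): print(y,a[y,150:172].mean(1).astype(int))
E
```

```text
(159, 204.5) [120.41475921 169.12032944] 207.60876683057444
(160.5, 206) [117.03110756 164.87532931] 202.18841300342092
(161, 208) [116.9377165  157.57650753] 196.22636231290448
(166, 213) [105.47440188 143.13586517] 177.7996775839637
(171, 219) [ 94.45571182 124.34573363] 156.1529473500107
(184.5, 231) [61.0945572  89.72846228] 108.55294497618307
(187.5, 234) [53.6895586  80.41298328] 96.68927853075175
199 [143 142 142 146 148 149 152 157 159 156 158 158 161 133  80  76  99 163
 165 164 143 134]
200 [140 143 146 148 149 152 154 154 155 152 157 160 165 160 135 158 164 146
 116 144 144 135]
201 [142 144 147 147 148 153 155 152 149 152 157 159 160 159 160 169 168 161
 188 206 161 134]
202 [143 146 144 148 150 153 152 151 151 156 155 154 157 157 157 141 161 165
 169 144 133 135]
203 [143 145 148 150 152 152 151 169 187 196 167 153 158 157 161 161 165 167
 163 149 136 135]
204 [145 147 147 151 153 151 171 214 226 223 199 165 155 158 161 161 166 164
 166 154 134 133]
205 [144 148 148 150 152 156 197 221 221 215 212 198 166 154 157 134 161 166
 167 176 141 136]
206 [146 149 151 156 152 149 158 183 191 208 210 211 200 164 157 146 162 166
 168 166 140 133]
207 [146 151 151 151 151 152 127 142 171 193 207 211 214 200 163 145 132 159
 165 165 131 130]
208 [148 150 156 150 152 152 151 129 141 172 190 206 213 212 197 160 152 162
 166 165 150 135]
209 [150 152 152 150 153 156 158 150 130 143 172 195 207 211 211 198 145 157
 163 166 154 135]
210 [152 151 150 149 150 151 152 148 147 132 143 172 192 206 212 213 196 168
 163 168 179 139]
211 [152 151 148 153 166 165 166 163 160 151 130 138 170 195 208 215 210 150
 157 165 167 139]
```

The arm is at about 0.55. The bar top sits roughly 4 mm higher than expected, so I'll slide the finger down along the bar to drag it home, keeping the same angle.

```bash
python3 -m creep '[[1,[0,-0.15,0.2],0],[1,[0,-0.3,0.4],0],[1,[0,-0.45,0.6],0],[1,[0,-0.6,0.8],0],[1,[0,-0.6,0.8],0],[1,[0,-0.6,0.8],0],[1,[0,-0.6,0.8],0]]' 60; python3 - <<'E'
from h import *
import cv2
s=manip.read_state();print(s["wrist_force"],s["finger_force"])
a=manip.camera("side")[:,:,::-1];cv2.imwrite("pics/q4.png",a)
c=(a.max(2)[205:255,134:162]<55).astype(np.uint8);n,l,st,ce=cv2.connectedComponentsWithStats(c)
print([(st[i,4],ce[i].round(1)+[134,205]) for i in range(1,n) if st[i,4]>12])
for y in range(201,210): print(y,a[y,152:168].mean(1).astype(int))
E
```

```text
clock: 17.15
eef_pos: [715.2, 167.5, 241.0]
eef_rot: [3.141, -0.001, 1.506]
wrist_force: [-6.9, -0.3, 12.3]
finger_gap: 94.4
finger_force: 6.6
[-6.92054242 -0.3050045  12.26408962] 6.565568862715736
[(np.int32(15), array([137.9, 206.8])), (np.int32(39), array([145.7, 239.8])), (np.int32(36), array([155.5, 252.8]))]
201 [147 147 149 155 155 153 150 152 157 157 158 136 131  86  56  39]
202 [148 148 150 154 150 149 152 161 158 159 161 160 163 165 160 110]
203 [148 148 152 152 152 167 199 218 182 159 155 157 163 167 160 135]
204 [148 149 152 151 169 212 226 224 200 174 156 158 159 158 153 152]
205 [147 151 153 154 187 221 222 212 210 198 175 159 159 153 148 130]
206 [148 155 152 147 151 180 188 204 210 214 196 175 158 148 150 150]
207 [153 152 151 151 133 142 164 187 206 210 212 198 172 150 147 149]
208 [153 154 150 155 153 134 142 166 186 206 211 212 198 171 153 145]
209 [150 151 154 155 156 150 134 144 165 189 207 212 210 199 171 148]
```

Pressing down with 12 N did not move the bar, so it is home. The arm is at about 0.545 and the finger force is 6.6 N. I'll hand in.

```bash
python3 -c "
from cell import manip
print(manip.sign_off())"
```

```text
the job is handed in; nothing more can be done
None
```

I handed the job in at about 17 s of the 56 s allowed, with no verdict returned: by camera the bar is home in the socket and the arm is at about 0.55 rad, past the last click (pawl not seen); one finger holds it there with about 6.6 N, pushing from behind because the bar slipped from my first grip mid-push, and I touched no other tools.

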